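# Set the ratchet over and nip up the projector mount bolt

## Robot

A 7-joint arm with a two-finger parallel gripper is mounted at the origin on the work surface. World frame = base frame: x ahead of the robot, y to its left, z up, the work surface at z = 0. Lengths are in m, angles in rad, forces in N, time in s.
With the tool pointing down it reaches from about 0.4 to 0.85 m from the base axis. Payload 10.4 kg.
Tool frame: the origin (TCP) lies at the very end of the fingers, on their centre line; the grasp point (between the pads) lies 19 mm behind it (arm.pinch_z is the distance from the TCP to the grasp point, in m); z points along the fingers, y is the line along which they close (so a half turn about z gives the same grasp; the last joint's range is limited). The gripper opens to 85 mm and grips with 20 to 120 N. Pads are 22 mm wide; open, the fingers measure 114 mm over their backs; the gripper's body (76 mm by 85 mm) begins 54 mm behind the grasp point. The pads swing forward as they close: fully open they stand 13 mm farther back than shut.
Start: joints at [1.168, 0.332, -0.065, 1.46, 0.022, 1.35, -0.088], TCP at [0.232, -0.58, 0.231] pointing down, gripper open.
Joint ranges: [-2.6, 2.6], [-0.5, 2.12], [-1.47, 1.34], [0.16, 2.42], [-1.27, 4.41], [0.06, 2.06], [-2.6, 2.6]. Speed limits (rad/s): [2.22, 2.22, 2.79, 2.79, 3.14, 3.14, 3.14].

## Interface

Orientations are given as a 3x3 rotation matrix whose columns are the frame's x, y, z axes.
In Python, from cell import arm, viewer, ticket gives the robot as it stands. The module is installed in compiled form; this text tells all that it offers.
- The arm moves only by the shell command python3 -m crank 'ROWS'. ROWS is JSON, a list of rows, each an object with "travel": the shift along the tool's x, y, z in mm, a list of three; "delta_rot": the turn, a rotation vector about the tool's x, y, z in rad, a list of three; "grip": the closure, from 0 (fully open) to 1 (shut). A call has exactly 10 rows; each row shifts and turns the commanded pose from where the row before left it, along the tool's axes as they then stand; what a row does not reach is not made up. A row lasts 1/8 s, in which the tool goes at most 62.5 mm and 10.7 degrees, less where a joint would pass 70% of its speed; a pose out of reach is approached as far as the arm can. A call is refused whole if a number of a shift passes 62.5 or a number of a turn 0.188, either way. A call with a gripper value outside its range is refused whole. The fingers move at their own pace and stop on an object; the grip force is fixed at half the most. Time passes only in rows, so rows that do not move let the fingers close, or fill a call up. It gives the time, the measured TCP pose, the force, the opening and the grip force at its end, in the units of the state.
- arm.get_obs(): the state, without advancing time (a new reading comes with each control period).
- viewer.camera(name): name is "scene" or "side" or "wrist"; returns a dict with "frame" (420x560x3 uint8, blue, green, red), "fx", "fy", "cx", "cy" (pixels), "dist" ([k1, k2, p1, p2, k3] as OpenCV has them; the pictures are not rectified), "origin" and "attitude" of the camera in the world; the wrist camera has in their place "T_tool_cam" (4x4, takes a point from camera to tool coordinates, whose origin is the TCP and whose axes are the flange's). Camera axes: x right, y up, looking along -z (the intrinsics and any distortion apply to the point x, -y, -z); pixel columns grow to the right and rows downward; lengths in m; the calibration is good to about 2 mm. A picture is of the moment at which its call begins: read the wrist's pose just before it. There is no depth.
- ticket.close_job(): hands the job in; it is judged then, once.
The state is a dict: "time": time; "joints": joint angles; "dq": joint speeds; "joint_torque": joint torques, N m; "tool_pos": TCP position; "tool_rot": TCP orientation; "force": force on the tool from outside, world axes, zero at the start; "torque": the same for the moment, N m; "grip_width": finger opening in m; "grasp_force": force on a finger pad.
Only numpy, scipy, OpenCV 4.12 (cv2) and the standard library are available. Lean on these libraries where they do the work, as an engineer would, in place of code of your own. Each camera call takes 0.05 s, during which the arm holds its last target. There are 200 camera calls.

## Task

The ratchet wrench standing on the centre bolt of the upturned projector's ceiling mount is still set to undo. Throw its red direction lever right over to the tightening side, swing the handle well back anticlockwise to feel that it now free-wheels and leaves the bolt alone, then work the handle to and fro until the bolt has come up firmly snug clockwise - do not undo it and do not strain it. Leave the wrench on the bolt, still set to tighten, and everything around it where it is.

Things in the scene. Friction and masses are not known exactly. Their poses are not given: they have to be found in the camera images.
- projector: White home-cinema projector, 400 x 300 mm and 120 mm high, upside down on a 10 mm grey foam pad; fixed. Origin at the middle of the pad's underside, on the console top; its underside, now on top, is 130 mm above the origin. x points to its lens side, y along its 400 mm side.
- mount: Dark ceiling-mount spider fixed on the projector's upturned underside: 100 mm hub plate with four slotted arms reaching 134 mm from the middle, 20 mm high. Origin on the bolt's axis, at the projector's surface; z up. Nothing on it but the wrench stands higher than 20 mm above the origin.
- bolt_axis (a point): Point on the vertical axis of bolt, wrench and lever, at the top face of the wrench's round head (82 mm above the projector's surface). The head is 44 mm across and 21 mm high, on a 34 mm socket that stays on the bolt; the wrench cannot be lifted off.
- wrench_grip (a point): Middle of the handle's black and red grip, on the handle's centre line, 145 mm from the bolt's axis and 11.5 mm below bolt_axis. The handle is level; the grip is 24 mm wide, 20 mm high and reaches from 94 to 202 mm from the axis; the neck before it is 14 mm wide. The grip's underside is 60 mm above the projector. This point moves with the handle.
- wrench (a joint): Turn of the handle about the bolt's vertical axis, rad, clockwise from above positive; 0 at the start, free both ways. 24 ratchet teeth: up to 0.26 rad is lost before it drives. Free-wheeling takes 0.15 to 0.35 N m (1 to 2.5 N at the grip), driving the slack bolt about 0.75 N m (5 N). A firm grip feels part of this as a twist about the vertical.
- lever (a joint): Direction lever, rad, clockwise from above positive. Starts at -0.42 (stop) to -0.37, set to undo: handle drives anticlockwise, free-wheels clockwise. At +0.42 (stop) set to tighten: drives clockwise, free-wheels anticlockwise; thrown over above +0.3. At 0 it points along the handle. Stays where left. Moving it takes 0.06 to 0.12 N m, which leaves the handle still; on its stop it resists 0.7 N m.
- lever_tip (a point): Middle of the round tip, 13 mm across, of the red thumb lever on top of the wrench's head, 38 mm from the bolt's axis. The lever is 9 mm wide and stands 13 mm up from the head's top face (this point is 6.5 mm above that face); it turns about the bolt's axis, and can be pushed sideways by shut fingers or pinched.
- bolt (a joint): Turn of the bolt, rad, clockwise from above (tightening) positive; 0 at the start, slack. Somewhere between 1.3 and 2.3 rad (unseen) it comes up on the spring washer; then the torque climbs 4 N m per rad on top of the 0.75. Firmly snug: a pull of 1.3 to 2.5 N m (9 to 17 N at the grip); above 3.8 N m (26 N) it is strained. It gives back up to 0.3 rad when eased, then stays tight.
- flange: Head flange of the bolt, 31 mm across, under the socket, hardly seen; turns with the bolt. Origin on the bolt's axis at the projector's surface; its x axis pointed along the handle at the start, y anticlockwise of it seen from above.
- washer: Brass spring washer, 34 mm across, under the bolt's flange; no load on it until the bolt comes up. Origin on the bolt's axis.
- lens_cap: Bystander: loose black lens cap, disc 72 mm across and 10 mm thick, lying on the projector's upturned underside. Origin at the middle of its underside.
- remote: Bystander: loose black remote control, 185 x 46 x 20 mm, on the console. Origin at the middle of its underside, x along its length.
- candle: Bystander: ivory candle in a glass, 72 mm across and 85 mm high, loose on the console. Origin at the middle of its underside.

How it is judged:
On the way, in this order (a step that is already met when the one before it is completed fails the run):
1. the lever is thrown over to the tightening side (above +0.3 rad) (value of joint lever above 0.3 rad), for 0.05 s.
2. with the lever over, the handle has free-wheeled back anticlockwise, about 14 degrees or more relative to the bolt (value of joint lever above 0.3 rad and y of wrench_grip in the frame of flange above 0.035 m), for 0.05 s.
At the end, for the whole second after the job is handed in: Bolt snug: its flange still presses the washer with more than 8 N once let go (a pull of some 1 N m) after turning clockwise by over 1 rad; lever above +0.3 rad; wrench and bolt at rest; lens cap, remote and candle within 30 mm of where they were (contact force between flange and washer above 8 N and value of joint bolt above 1 rad and value of joint lever above 0.3 rad and velocity of joint wrench between -0.1 and 0.1 rad/s and velocity of joint bolt between -0.1 and 0.1 rad/s and distance of each of lens_cap, remote, candle from where it was at the start of the episode below 0.03 m); the robot touches nothing.
It fails at once if the bolt is undone by more than 0.5 rad from where it was (value of joint bolt below -0.5 rad).
It fails at once if the bolt is strained: its flange presses the washer with more than 105 N (a pull above about 3.8 N m) (contact force between flange and washer above 105 N).
It fails at once if the lens cap, the remote or the candle is knocked away by more than 50 mm, or the candle tipped over (distance of any of lens_cap, remote, candle from where it was at the start of the episode above 0.05 m or angle between candle's own z axis and vertical above 0.7 rad).
It also fails if it takes over 61 s, if anything falls off the work surface, if the arm or the gripper's body presses on something with over 40 N, if the wrist force passes 120 N, or if a joint passes its speed limit or range.

## Working session

There is one attempt and no reset: what is moved stays moved. The work goes in short steps, Python scripts to look and compute and a shell command to move; the robot and the scene stay as the last step left them, time stands still between calls to the robot, and variables do not carry over. Pictures are saved under pics/ and viewed, at most 10 in all, crops included, and the job is handed in when it is done.

```bash
mkdir -p pics; cat > h.py <<'E'
import numpy as np, cv2
from cell import arm, viewer
def snap(name, fn=None):
    o=arm.get_obs(); c=viewer.camera(name)
    if fn: cv2.imwrite('pics/'+fn, c['frame'])
    K=np.array([[c['fx'],0,c['cx']],[0,c['fy'],c['cy']],[0,0,1]]); d=np.array(c['dist'],float)
    if name=='wrist':
        T=np.array(c['T_tool_cam']); W=np.eye(4); W[:3,:3]=np.array(o['tool_rot']); W[:3,3]=o['tool_pos']; W=W@T
        R,p=W[:3,:3],W[:3,3]
    else: R,p=np.array(c['attitude']),np.array(c['origin'])
    return c['frame'],K,d,R,p
def ray(s,uv):
    _,K,d,R,p=s
    q=cv2.undistortPoints(np.array(uv,float).reshape(-1,1,2),K,d)[:,0]
    v=np.c_[q[:,0],-q[:,1],-np.ones(len(q))]@R.T
    return p,v/np.linalg.norm(v,axis=1)[:,None]
def onz(s,uv,z):
    p,v=ray(s,uv); return p+v*((z-p[2])/v[:,2])[:,None]
def tri(rs):
    A=np.zeros((3,3));b=np.zeros(3)
    for p,v in rs:
        M=np.eye(3)-np.outer(v,v);A+=M;b+=M@p
    x=np.linalg.solve(A,b); return x,[np.linalg.norm((np.eye(3)-np.outer(v,v))@(x-p)) for p,v in rs]
def proj(s,P):
    _,K,d,R,p=s
    q=(np.atleast_2d(P)-p)@R; q=q*[1,-1,-1]
    return cv2.projectPoints(q,np.zeros(3),np.zeros(3),K,d)[0][:,0]
def red(f):
    h=cv2.cvtColor(f,cv2.COLOR_BGR2HSV)
    m=((h[...,0]<8)|(h[...,0]>172))&(h[...,1]>140)&(h[...,2]>60)
    n,l,st,ce=cv2.connectedComponentsWithStats(m.astype(np.uint8))
    return [(st[i].tolist(),ce[i].round(1).tolist()) for i in range(1,n) if st[i][4]>8]
E
python3 - <<'E'
from h import *
a=[]
for n in ('scene','side'):
    s=snap(n); a.append(s[0]); print(n,s[4].round(3),red(s[0]))
s=snap('wrist'); print(red(s[0]))
cv2.imwrite('pics/a.png',np.hstack(a)[:, :]); cv2.imwrite('pics/scene.png',a[0]);cv2.imwrite('pics/side.png',a[1]); cv2.imwrite('pics/w0.png',s[0])
o=arm.get_obs(); print(o, arm.pinch_z)
E
```

```text
scene [ 1.009 -0.527  1.275] [([301, 191, 9, 14, 56], [304.8, 196.9]), ([255, 219, 22, 15, 50], [265.5, 226.1]), ([244, 231, 6, 7, 23], [246.7, 233.9]), ([8, 281, 129, 122, 2051], [74.4, 345.4]), ([167, 356, 16, 10, 81], [174.5, 360.2])]
side [-0.016  1.1    1.142] [([349, 131, 75, 53, 663], [383.8, 164.9]), ([312, 156, 8, 5, 21], [315.2, 158.0]), ([291, 163, 4, 6, 11], [292.9, 165.2]), ([279, 170, 13, 11, 31], [285.1, 175.3]), ([253, 183, 6, 9, 32], [255.3, 186.7])]
[([182, 0, 320, 258, 6201], [337.9, 125.3])]
{'time': 0.15, 'joints': array([ 1.16839073,  0.33272661, -0.06470451,  1.46070499,  0.0215998 ,
        1.34986959, -0.08849315]), 'dq': array([-0.00135305, -0.00147774,  0.0004537 , -0.00155392, -0.00078377,
       -0.00078372, -0.00204941]), 'joint_torque': array([ 2.40682180e-03, -6.25828242e+01,  5.03899623e-02, -3.91854036e+01,
        1.64092152e-02,  7.44787103e-03, -4.29859813e-05]), 'tool_pos': array([ 0.23162229, -0.58022158,  0.23071949]), 'tool_rot': array([[ 9.28726683e-01,  3.70764856e-01, -4.11531683e-04],
       [ 3.70765083e-01, -9.28726222e-01,  9.25985773e-04],
       [-3.88772836e-05, -1.01256927e-03, -9.99999487e-01]]), 'force': array([-0.29560431,  0.16276718, -0.14855855]), 'torque': array([ 0.00631793, -0.07153799, -0.00527921]), 'grasp_force': 0.0, 'grip_width': 0.08524210602174405} 0.0187
```

View pics/scene.png

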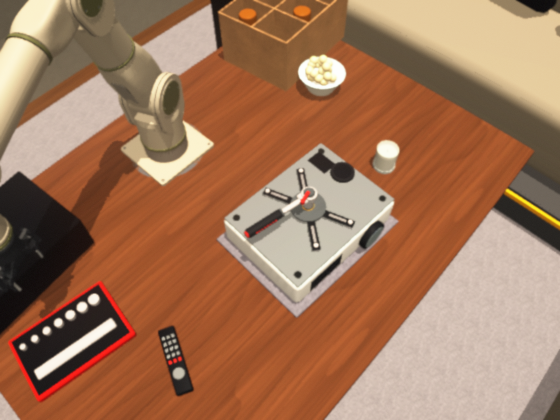

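View pics/side.png

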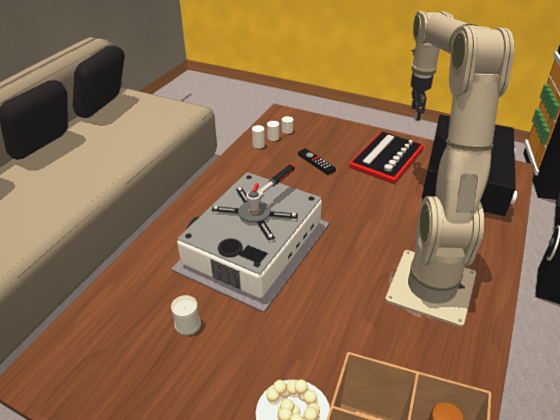

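The scene view shows the wrench with its handle pointing left-down, grip around (265,225) and red lever at (305,197). In the side view the lever is at (255,187) and the grip at about (280,178). Next I triangulate these for a coarse position.

```bash
python3 - <<'E'
from h import *
s=snap('scene');t=snap('side')
def T(a,b):
    A=ray(s,[a]);B=ray(t,[b]); x,r=tri([(A[0],A[1][0]),(B[0],B[1][0])]); print(x.round(4),np.round(r,4))
T((304.8,196.9),(255.3,186.7))
T((265.5,226.1),(285.1,175.3))
T((246.7,233.9),(292.9,165.2))
f=cv2.resize(s[0][170:250,230:350],None,fx=6,fy=6,interpolation=cv2.INTER_CUBIC)
g=cv2.resize(t[0][150:230,220:310],None,fx=6,fy=6,interpolation=cv2.INTER_CUBIC)
cv2.imwrite('pics/crop.png',cv2.resize(np.vstack([f[:, :720],np.pad(g,((0,0),(0,180),(0,0)))]),None,fx=.62,fy=.62))
E
```

```text
[0.5742 0.0399 0.2233] [0.0014 0.0014]
[ 0.5394 -0.0843  0.1941] [0.0086 0.0086]
[ 0.5294 -0.1354  0.2058] [0.0034 0.0034]
```

View pics/crop.png

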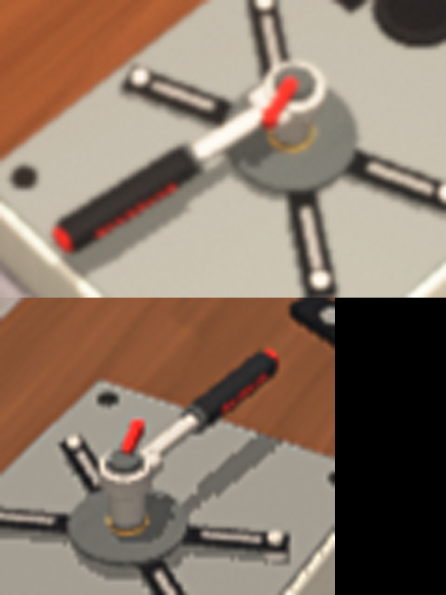

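The crops show the lever lying to one side of the handle, with the bolt's brass ring visible below the head. I'll bring the wrist camera over the wrench.

```bash
python3 -m crank '[{"travel":[20,-16,-40],"delta_rot":[0,0,0],"grip":0},{"travel":[45,-37,-18],"delta_rot":[0,0,-0.0],"grip":0},{"travel":[45,-37,-18],"delta_rot":[0,0,0],"grip":0},{"travel":[45,-37,-18],"delta_rot":[0,0,0],"grip":0},{"travel":[45,-37,-18],"delta_rot":[0,0,0],"grip":0},{"travel":[45,-37,-18],"delta_rot":[0,0,0],"grip":0},{"travel":[45,-37,-18],"delta_rot":[0,0,0],"grip":0},{"travel":[45,-37,-18],"delta_rot":[0,0,0],"grip":0},{"travel":[45,-37,-18],"delta_rot":[0,0,0],"grip":0},{"travel":[45,-37,-18],"delta_rot":[0,0,0],"grip":0}]'
python3 -m crank '[{"travel":[0,0,0],"delta_rot":[0,0,-0.1],"grip":0},{"travel":[0,0,0],"delta_rot":[0,0,-0.1],"grip":0},{"travel":[0,0,0],"delta_rot":[0,0,-0.1],"grip":0},{"travel":[0,0,0],"delta_rot":[0,0,-0.1],"grip":0},{"travel":[0,0,0],"delta_rot":[0,0,-0.1],"grip":0},{"travel":[0,0,0],"delta_rot":[0,0,-0.1],"grip":0},{"travel":[0,0,0],"delta_rot":[0,0,-0.1],"grip":0},{"travel":[0,0,0],"delta_rot":[0,0,-0.1],"grip":0},{"travel":[0,0,0],"delta_rot":[0,0,-0.1],"grip":0},{"travel":[0,0,0],"delta_rot":[0,0,-0.1],"grip":0}]'
python3 - <<'E'
from h import *
s=snap('wrist','w1.png'); print(s[4],s[3].round(2),red(s[0]))
o=arm.get_obs();print(o['tool_pos'],o['tool_rot'].round(3),o['joints'].round(2))
E
```

```text
time: 1.5
tool_pos: [0.4975, -0.097, 0.4341]
tool_rot: [[0.929, 0.37, 0.001], [0.37, -0.929, -0.0], [0.0, 0.001, -1.0]]
force: [1.0, 0.1, 0.2]
grip_width: 0.0852
grasp_force: 0.0
time: 2.75
tool_pos: [0.497, -0.0988, 0.4333]
tool_rot: [[0.187, 0.982, -0.0], [0.982, -0.187, -0.0], [-0.0, -0.0, -1.0]]
force: [-0.7, 0.1, -0.5]
grip_width: 0.0854
grasp_force: 0.0
[ 0.50983863 -0.03317665  0.57521822] [[ 0.98  0.18  0.05]
 [-0.19  0.95  0.26]
 [-0.   -0.27  0.96]] [([312, 21, 21, 41, 384], [321.8, 41.7]), ([299, 202, 16, 6, 83], [306.7, 204.2]), ([340, 318, 12, 16, 112], [345.6, 325.5]), ([232, 340, 56, 10, 274], [267.5, 343.8]), ([194, 343, 27, 17, 310], [205.9, 349.6])]
[ 0.49698552 -0.09879506  0.43325852] [[ 0.182  0.983 -0.   ]
 [ 0.983 -0.182 -0.   ]
 [-0.    -0.    -1.   ]] [ 0.64  0.08 -0.57  1.36  0.04  1.72 -0.11]
```

View pics/w1.png

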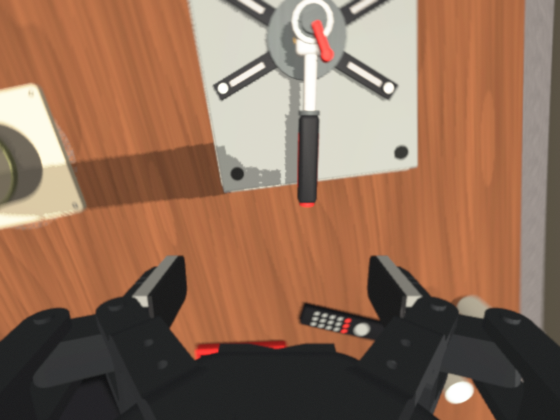

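The wrist view shows the ring of the head at about (313,20), the lever tip at (327,57), the neck at (309,90), and the grip from (309,117) to its red end at (307,204). I'll move closer for a second viewpoint.

```bash
python3 -m crank '[{"travel":[14,5,6],"delta_rot":[0,0,0],"grip":0.3},{"travel":[14,5,6],"delta_rot":[0,0,0],"grip":0.6},{"travel":[14,5,6],"delta_rot":[0,0,0],"grip":0.65},{"travel":[14,5,6],"delta_rot":[0,0,0],"grip":0.65},{"travel":[14,5,6],"delta_rot":[0,0,0],"grip":0.65},{"travel":[14,5,6],"delta_rot":[0,0,0],"grip":0.65},{"travel":[14,5,6],"delta_rot":[0,0,0],"grip":0.65},{"travel":[0,0,0],"delta_rot":[0,0,0],"grip":0.65},{"travel":[0,0,0],"delta_rot":[0,0,0],"grip":0.65},{"travel":[0,0,0],"delta_rot":[0,0,0],"grip":0.65}]'
python3 - <<'E'
from h import *
import pickle
s=snap('wrist','w2.png'); print(s[4],red(s[0])); pickle.dump(s,open('w2.pkl','wb'))
o=arm.get_obs();print(o['tool_pos'],o['tool_rot'].round(3),o['grip_width'])
E
```

```text
time: 4.05
tool_pos: [0.55, -0.0099, 0.3916]
tool_rot: [[0.191, 0.982, 0.001], [0.982, -0.191, -0.0], [-0.0, 0.001, -1.0]]
force: [-0.4, -0.5, 0.6]
grip_width: 0.0297
grasp_force: 0.0
[0.56305374 0.05571454 0.53357137] [([279, 119, 22, 39, 349], [289.5, 138.7]), ([289, 253, 1, 20, 20], [289.0, 262.5]), ([269, 255, 1, 17, 17], [269.0, 263.0]), ([271, 289, 16, 6, 72], [278.7, 291.6])]
[ 0.54997865 -0.00980886  0.39161555] [[ 0.191  0.982  0.001]
 [ 0.982 -0.191 -0.   ]
 [-0.     0.001 -1.   ]] 0.029884527632733755
```

View pics/w2.png

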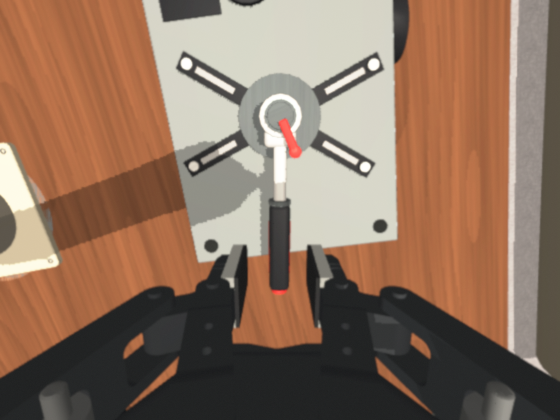

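This view has the ring centre near (280,116), the lever tip at (296,153), the grip from (280,200) to its red end at (279,292), and the fingers at a 30 mm opening astride the grip line. Now the metric positions from the two wrist views.

```bash
python3 - <<'E'
from h import *
import pickle
s2=pickle.load(open('w2.pkl','rb'))
f1=cv2.imread('pics/w1.png')
R1=np.array([[.182,.983,0],[.983,-.182,0],[0,0,-1.]]); p1=np.array([.49698552,-.09879506,.43325852])
R2=np.array([[.191,.982,.001],[.982,-.191,0],[0,.001,-1.]]); p2=np.array([.54997865,-.00980886,.39161555])
C=R2.T@s2[3]; c=R2.T@(s2[4]-p2)
s1=(f1,s2[1],s2[2],R1@C,p1+R1@c)
def mask(f):
    h=cv2.cvtColor(f,cv2.COLOR_BGR2HSV)
    return (((h[...,0]<8)|(h[...,0]>172))&(h[...,1]>140)&(h[...,2]>60))
def tip(s,box):
    x0,y0,x1,y1=box; m=np.zeros(s[0].shape[:2],bool); m[y0:y1,x0:x1]=mask(s[0])[y0:y1,x0:x1]
    ys,xs=np.nonzero(m); P=np.c_[xs,ys].astype(float); c=P.mean(0); _,_,v=np.linalg.svd(P-c); a=v[0]*np.sign(v[0,1]); t=(P-c)@a
    return c+a*t.max(), c+a*t.min(), a, c
def white(s,box):
    x0,y0,x1,y1=box; h=cv2.cvtColor(s[0],cv2.COLOR_BGR2HSV)[y0:y1,x0:x1]
    m=((h[...,2]>235)&(h[...,1]<40)); ys,xs=np.nonzero(m)
    return np.c_[xs+x0,ys+y0].astype(float)
A=tip(s1,(300,15,345,70)); B=tip(s2,(270,110,310,165)); E1=tip(s1,(290,198,325,212)); E2=tip(s2,(268,286,292,298))
def T(a,b):
    a=ray(s1,[a]);b=ray(s2,[b]); x,r=tri([(a[0],a[1][0]),(b[0],b[1][0])]); print(x.round(4),np.round(r,4)); return x
print('lever far end');t=T(A[0],B[0]); print('centroid');T(A[3],B[3]); print('near'); n=T(A[1],B[1]);print('grip end');e=T(E1[3],E2[3])
for s,b in((s1,(285,0,345,50)),(s2,(255,88,305,143))):
    W=white(s,b); 
    if len(W)>5:
        (x,y),w,an=cv2.minAreaRect(W.astype(np.float32)); print('white',len(W),x,y,w)
        q=cv2.convexHull(W.astype(np.float32)); print(cv2.minEnclosingCircle(W.astype(np.float32)), onz(s,[cv2.minEnclosingCircle(W.astype(np.float32))[0]],.212))
print('ring eye', onz(s2,[(280.5,116.5)],.212), onz(s1,[(313.5,20.)],.212))
print('grip edges',onz(s2,[(270,220),(291,220),(269.5,270),(290,270)],.2105))
E
```

```text
lever far end
[0.5766 0.0218 0.2198] [0.001 0.001]
centroid
[0.5723 0.0409 0.2199] [0.0011 0.0011]
near
[0.5678 0.0607 0.2209] [0.0013 0.0013]
grip end
[ 0.5289 -0.133   0.2099] [0.0001 0.0001]
white 599 312.5 24.5 (49.0, 39.0)
((309.5, 24.5), 27.064836502075195) [[0.56220477 0.06161319 0.212     ]]
white 614 280.0 118.0 (48.0, 40.0)
((276.5, 118.5), 25.739173889160156) [[0.5641804 0.0621761 0.212    ]]
ring eye [[0.56853167 0.06330909 0.212     ]] [[0.56699804 0.06499215 0.212     ]]
grip edges [[ 0.53638606 -0.04296606  0.2105    ]
 [ 0.55939676 -0.0474285   0.2105    ]
 [ 0.52380309 -0.10292723  0.2105    ]
 [ 0.54733549 -0.10748966  0.2105    ]]
```

Heights match the text: axis about (0.568, 0.0635), handle heading −101.3°, lever 0.40 rad to the undo side. I'll lower the part-open fingers astride the lever tip.

```bash
python3 -m crank '[{"travel":[8.5,5,22],"delta_rot":[0,0,0],"grip":0.65},{"travel":[8.5,5,22],"delta_rot":[0,0,0],"grip":0.65},{"travel":[8,5,22],"delta_rot":[0,0,0],"grip":0.65},{"travel":[8.5,4,22],"delta_rot":[0,0,0],"grip":0.65},{"travel":[0,0,22],"delta_rot":[0,0,0],"grip":0.65},{"travel":[0,0,22],"delta_rot":[0,0,0],"grip":0.65},{"travel":[0,0,22],"delta_rot":[0,0,0],"grip":0.65},{"travel":[0,0,12],"delta_rot":[0,0,0],"grip":0.65},{"travel":[0,0,6],"delta_rot":[0,0,0],"grip":0.65},{"travel":[0,0,5],"delta_rot":[0,0,0],"grip":0.65}]'
python3 - <<'E'
from h import *
s=snap('wrist','w3.png'); print(red(s[0]))
o=arm.get_obs();print(o['tool_pos'],o['force'])
E
```

```text
time: 5.35
tool_pos: [0.5753, 0.02, 0.2147]
tool_rot: [[0.19, 0.982, 0.001], [0.982, -0.19, -0.0], [0.0, 0.001, -1.0]]
force: [0.2, 0.1, -0.6]
grip_width: 0.0296
grasp_force: 0.0
[([239, 188, 49, 79, 1722], [263.9, 227.9])]
[0.57509719 0.01999894 0.21401213] [0.53431083 0.06726351 0.10547608]
```

View pics/w3.png

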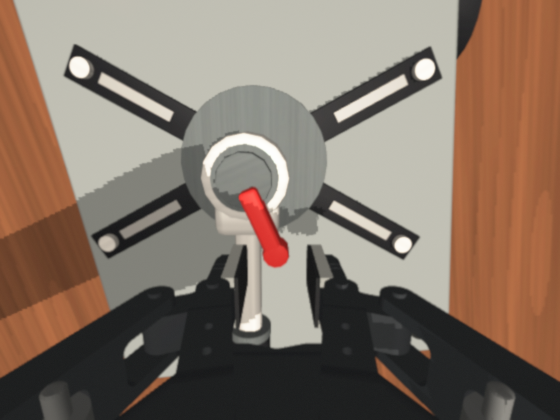

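The lever tip at (276,255) is between the fingertips at (240,260) and (318,260). I'll move in 3 mm and throw the lever across.

```bash
python3 -m crank '[{"travel":[3,-4,0],"delta_rot":[0,0,0],"grip":0.65},{"travel":[0,-5,0],"delta_rot":[0,0,0],"grip":0.65},{"travel":[0,-5,0],"delta_rot":[0,0,0],"grip":0.65},{"travel":[0,-5,0],"delta_rot":[0,0,0],"grip":0.65},{"travel":[0,-5,0],"delta_rot":[0,0,0],"grip":0.65},{"travel":[0,-4,0],"delta_rot":[0,0,0],"grip":0.65},{"travel":[0,-4,0],"delta_rot":[0,0,0],"grip":0.65},{"travel":[0,-3,0],"delta_rot":[0,0,0],"grip":0.65},{"travel":[0,-1,0],"delta_rot":[0,0,0],"grip":0.65},{"travel":[0,0,0],"delta_rot":[0,0,0],"grip":0.65}]'
cat > lev.py <<'E'
from h import *
import sys
s=snap('wrist',sys.argv[1]); f=s[0]
h=cv2.cvtColor(f,cv2.COLOR_BGR2HSV); m=((h[...,0]<8)|(h[...,0]>172))&(h[...,1]>140)&(h[...,2]>60)
n,l,st,ce=cv2.connectedComponentsWithStats(m.astype(np.uint8))
for i in range(1,n):
    if st[i][4]>150:
        ys,xs=np.nonzero(l==i); w=onz(s,np.c_[xs,ys],.222)[:,:2]; c=w.mean(0); v=np.linalg.svd(w-c,full_matrices=False)[2][0]; v*=-np.sign(v[1])
        print(st[i].tolist(),'world',c.round(4),'heading',np.degrees(np.arctan2(v[1],v[0])).round(1),'ends',(c+v*((w-c)@v).max()).round(4))
o=arm.get_obs(); print(o['time'],o['tool_pos'].round(4),o['force'].round(1),o['torque'].round(2))
E
python3 lev.py w4.png
```

```text
time: 6.65
tool_pos: [0.5403, 0.0301, 0.2143]
tool_rot: [[0.19, 0.982, 0.0], [0.982, -0.19, 0.0], [0.0, 0.0, -1.0]]
force: [1.1, 0.3, 0.0]
grip_width: 0.0299
grasp_force: 1.0
[280, 195, 47, 81, 1797] world [0.5555 0.0435] heading -120.3 ends [0.5451 0.0257]
6.7 [0.5403 0.0301 0.2143] [2.4 1.1 0.5] [ 0.03 -0.45  0.03]
```

```bash
python3 -m crank '[{"travel":[0,-1,0],"delta_rot":[0,0,0],"grip":0.65},{"travel":[0,-1,0],"delta_rot":[0,0,0],"grip":0.65},{"travel":[0,-1,0],"delta_rot":[0,0,0],"grip":0.65},{"travel":[0,-1,0],"delta_rot":[0,0,0],"grip":0.65},{"travel":[0,0,0],"delta_rot":[0,0,0],"grip":0.65},{"travel":[0,0,0],"delta_rot":[0,0,0],"grip":0.65},{"travel":[0,0,0],"delta_rot":[0,0,0],"grip":0.65},{"travel":[0,0,0],"delta_rot":[0,0,0],"grip":0.65},{"travel":[0,0,0],"delta_rot":[0,0,0],"grip":0.65},{"travel":[0,0,0],"delta_rot":[0,0,0],"grip":0.65}]'
python3 lev.py w5.png
```

```text
time: 7.95
tool_pos: [0.5365, 0.0306, 0.2144]
tool_rot: [[0.19, 0.982, 0.0], [0.982, -0.19, -0.0], [0.0, 0.0, -1.0]]
force: [4.9, -0.2, -0.1]
grip_width: 0.0298
grasp_force: 2.1
[281, 193, 53, 80, 1844] world [0.5534 0.0451] heading -126.0 ends [0.5413 0.0284]
8.0 [0.5365 0.0305 0.2144] [ 5.1 -0.1  0.1] [-0.07 -1.02 -0.03]
```

View pics/w5.png

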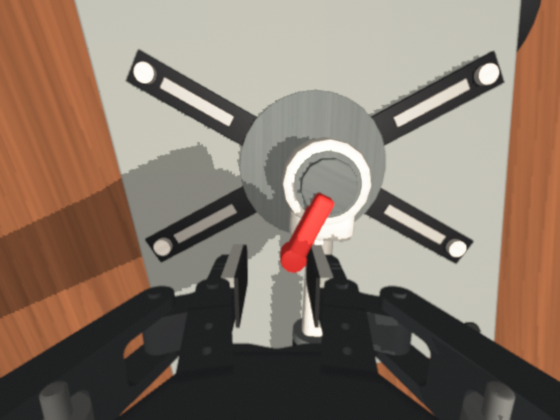

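The lever rests against the stop on the tightening side, its tip at (293,260) and heading −126°, about +0.43 rad. I'll lift, move out to the grip, and go down astride it.

```bash
python3 -m crank '[{"travel":[0,1,-20],"delta_rot":[0,0,0],"grip":0.6},{"travel":[0,3,-12],"delta_rot":[0,0,0],"grip":0.5},{"travel":[-27,5,0],"delta_rot":[0,0,0],"grip":0.5},{"travel":[-27,5,0],"delta_rot":[0,0,0],"grip":0.5},{"travel":[-27,5,0],"delta_rot":[0,0,0],"grip":0.5},{"travel":[-26,5,0],"delta_rot":[0,0,0],"grip":0.5},{"travel":[0,0,25],"delta_rot":[0,0,0],"grip":0.5},{"travel":[0,0,25],"delta_rot":[0,0,0],"grip":0.5},{"travel":[0,0,13],"delta_rot":[0,0,0],"grip":0.5},{"travel":[0,0,0],"delta_rot":[0,0,0],"grip":0.5}]'
python3 lev.py w6.png
```

```text
time: 9.25
tool_pos: [0.5391, -0.0788, 0.1827]
tool_rot: [[0.19, 0.982, -0.002], [0.982, -0.19, 0.0], [0.0, -0.002, -1.0]]
force: [1.0, -0.3, 0.8]
grip_width: 0.0426
grasp_force: 0.0
9.3 [ 0.5396 -0.0788  0.1836] [0.4 0.2 0.3] [ 0.   -0.02  0.  ]
```

View pics/w6.png

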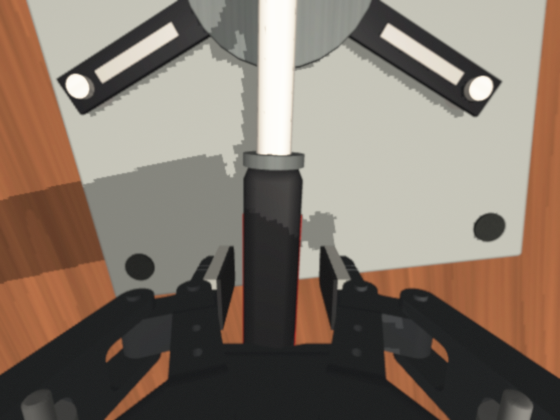

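The grip is centred between the fingers, which stand at columns 232 and 322. I'll close lightly astride it and swing the handle back anticlockwise.

```bash
python3 -m crank '[{"travel":[0,0,0],"delta_rot":[0,0,0],"grip":0.68},{"travel":[0,0,0],"delta_rot":[0,0,0],"grip":0.68},{"travel":[1.6,21.7,0],"delta_rot":[0,0,-0.15],"grip":0.68},{"travel":[1.6,21.7,0],"delta_rot":[0,0,-0.15],"grip":0.68},{"travel":[1.6,21.7,0],"delta_rot":[0,0,-0.15],"grip":0.68},{"travel":[1.6,21.7,0],"delta_rot":[0,0,-0.15],"grip":0.68},{"travel":[1.6,21.7,0],"delta_rot":[0,0,-0.15],"grip":0.68},{"travel":[1.6,21.7,0],"delta_rot":[0,0,-0.15],"grip":0.68},{"travel":[1.6,21.7,0],"delta_rot":[0,0,-0.15],"grip":0.68},{"travel":[0,0,0],"delta_rot":[0,0,0],"grip":0.68}]'
cat > st.py <<'E'
from h import *
o=arm.get_obs(); A=np.array([.568,.0635]); d=o['tool_pos'][:2]-A; r=np.hypot(*d); a=np.degrees(np.arctan2(d[1],d[0]))
R=o['tool_rot']; F=np.array(o['force'])@R; u=d/r
print('t',round(o['time'],2),'r',r.round(4),'pos ang',a.round(1),'cw rad',np.radians(-101.3-a).round(3),'tool head',np.degrees(np.arctan2(R[1,0],R[0,0])).round(1),'F tool',F.round(1),'M',np.round(o['torque'],2),'pull Nm',round(u[0]*o['force'][1]-u[1]*o['force'][0],2)*r.round(3),'z',o['tool_pos'][2].round(4),'j',o['joints'].round(2),'w',o['grip_width'])
E
python3 st.py; python3 lev.py w7.png
```

```text
time: 10.55
tool_pos: [0.6777, -0.0298, 0.1833]
tool_rot: [[-0.758, 0.652, 0.0], [0.652, 0.758, 0.002], [0.001, 0.001, -1.0]]
force: [-0.5, 0.5, 0.5]
grip_width: 0.0277
grasp_force: 0.5
t 10.55 r 0.144 pos ang -40.4 cw rad -1.063 tool head 139.3 F tool [ 0.7  0.1 -0.5] M [0.19 0.01 0.02] pull Nm 0.011519999999999999 z 0.1833 j [ 0.47  0.58 -0.73  1.34  0.38  1.37  0.61] w 0.02766721759042599
10.6 [ 0.6772 -0.0308  0.1833] [0.2 1.4 0.1] [ 0.21 -0.01  0.05]
```

```bash
python3 -m crank '[{"travel":[1.6,-21.7,0],"delta_rot":[0,0,0.15],"grip":0.68},{"travel":[1.6,-21.7,0],"delta_rot":[0,0,0.15],"grip":0.68},{"travel":[1.6,-21.7,0],"delta_rot":[0,0,0.15],"grip":0.68},{"travel":[1.6,-21.7,0],"delta_rot":[0,0,0.15],"grip":0.68},{"travel":[1.6,-21.7,0],"delta_rot":[0,0,0.15],"grip":0.68},{"travel":[1.6,-21.7,0],"delta_rot":[0,0,0.15],"grip":0.68},{"travel":[1.6,-21.7,0],"delta_rot":[0,0,0.15],"grip":0.68},{"travel":[1.6,-21.7,0],"delta_rot":[0,0,0.15],"grip":0.68},{"travel":[0.7,-14.5,0],"delta_rot":[0,0,0.1],"grip":0.68},{"travel":[0,0,0],"delta_rot":[0,0,0],"grip":0.68}]'
python3 st.py
python3 -c "
from h import *
cv2.imwrite('pics/s2.png',cv2.resize(snap('scene')[0][150:270,200:360],None,fx=4,fy=4,interpolation=cv2.INTER_CUBIC))"
```

```text
time: 11.85
tool_pos: [0.5048, -0.0689, 0.1841]
tool_rot: [[0.43, 0.903, 0.002], [0.903, -0.43, -0.002], [-0.001, 0.002, -1.0]]
force: [0.5, 0.2, 0.7]
grip_width: 0.0271
grasp_force: 0.4
t 11.85 r 0.1467 pos ang -115.5 cw rad 0.248 tool head 64.6 F tool [ 0.4  0.3 -0.7] M [-0.05 -0.2   0.01] pull Nm 0.051449999999999996 z 0.1841 j [ 0.59  0.16 -0.59  1.8   0.09  1.21 -0.47] w 0.02705927288617945
```

View pics/s2.png

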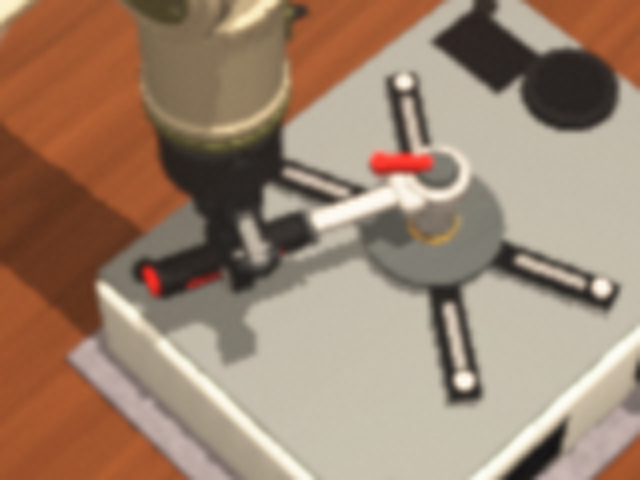

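The grip is still between the fingers and the lever is on the tightening side, at (400,162) in the crop. From here I'll drive on slowly and read the pull at the end of each stretch.

```bash
python3 -m crank '[{"travel":[0.1,-4.4,0],"delta_rot":[0,0,0.03],"grip":0.68},{"travel":[0.1,-4.4,0],"delta_rot":[0,0,0.03],"grip":0.68},{"travel":[0.1,-4.4,0],"delta_rot":[0,0,0.03],"grip":0.68},{"travel":[0.1,-4.4,0],"delta_rot":[0,0,0.03],"grip":0.68},{"travel":[0.1,-4.4,0],"delta_rot":[0,0,0.03],"grip":0.68},{"travel":[0.1,-4.4,0],"delta_rot":[0,0,0.03],"grip":0.68},{"travel":[0.1,-4.4,0],"delta_rot":[0,0,0.03],"grip":0.68},{"travel":[0.1,-4.4,0],"delta_rot":[0,0,0.03],"grip":0.68},{"travel":[0.1,-4.4,0],"delta_rot":[0,0,0.03],"grip":0.68},{"travel":[0.1,-4.4,0],"delta_rot":[0,0,0.03],"grip":0.68}]'
python3 st.py
```

```text
time: 13.15
tool_pos: [0.4694, -0.0449, 0.1837]
tool_rot: [[0.677, 0.736, 0.001], [0.736, -0.677, -0.001], [-0.0, 0.002, -1.0]]
force: [3.0, -6.0, 2.2]
grip_width: 0.0272
grasp_force: 2.5
t 13.15 r 0.1465 pos ang -132.3 cw rad 0.541 tool head 47.4 F tool [-2.4  6.3 -2.2] M [-1.07 -0.41  0.05] pull Nm 0.91875 z 0.1837 j [ 0.57  0.06 -0.59  1.89  0.04  1.2  -0.77] w 0.027155078033181873
```

```bash
python3 -m crank '[{"travel":[0.1,-4.4,0],"delta_rot":[0,0,0.03],"grip":0.68},{"travel":[0.1,-4.4,0],"delta_rot":[0,0,0.03],"grip":0.68},{"travel":[0.1,-4.4,0],"delta_rot":[0,0,0.03],"grip":0.68},{"travel":[0.1,-4.4,0],"delta_rot":[0,0,0.03],"grip":0.68},{"travel":[0.1,-4.4,0],"delta_rot":[0,0,0.03],"grip":0.68},{"travel":[0.1,-4.4,0],"delta_rot":[0,0,0.03],"grip":0.68},{"travel":[0.1,-4.4,0],"delta_rot":[0,0,0.03],"grip":0.68},{"travel":[0.1,-4.4,0],"delta_rot":[0,0,0.03],"grip":0.68},{"travel":[0.1,-4.4,0],"delta_rot":[0,0,0.03],"grip":0.68},{"travel":[0.1,-4.4,0],"delta_rot":[0,0,0.03],"grip":0.68}]'
python3 st.py
```

```text
time: 14.4
tool_pos: [0.4417, -0.0105, 0.1834]
tool_rot: [[0.865, 0.503, -0.0], [0.503, -0.865, -0.001], [-0.001, 0.001, -1.0]]
force: [0.7, -5.9, 2.4]
grip_width: 0.0273
grasp_force: 2.5
t 14.4 r 0.1464 pos ang -149.6 cw rad 0.843 tool head 30.2 F tool [-2.3  5.4 -2.4] M [-1.2  -0.05  0.03] pull Nm 0.7913199999999999 z 0.1834 j [ 0.55 -0.01 -0.62  1.95 -0.    1.19 -1.11] w 0.027303832580816156
```

Not up on the washer yet. I'll swing back about 0.9 rad for a fresh stroke.

```bash
python3 -m crank '[{"travel":[0.7,14.6,0],"delta_rot":[0,0,-0.1],"grip":0.68},{"travel":[1.6,21.8,0],"delta_rot":[0,0,-0.15],"grip":0.68},{"travel":[1.6,21.8,0],"delta_rot":[0,0,-0.15],"grip":0.68},{"travel":[1.6,21.8,0],"delta_rot":[0,0,-0.15],"grip":0.68},{"travel":[1.6,21.8,0],"delta_rot":[0,0,-0.15],"grip":0.68},{"travel":[1.6,21.8,0],"delta_rot":[0,0,-0.15],"grip":0.68},{"travel":[0.7,14.6,0],"delta_rot":[0,0,-0.1],"grip":0.68},{"travel":[0,0,0],"delta_rot":[0,0,0],"grip":0.68},{"travel":[0.2,-8,0],"delta_rot":[0,0,0.055],"grip":0.68},{"travel":[0.2,-8,0],"delta_rot":[0,0,0.055],"grip":0.68}]'
python3 st.py
python3 -m crank '[{"travel":[0.1,-4.4,0],"delta_rot":[0,0,0.03],"grip":0.68},{"travel":[0.1,-4.4,0],"delta_rot":[0,0,0.03],"grip":0.68},{"travel":[0.1,-4.4,0],"delta_rot":[0,0,0.03],"grip":0.68},{"travel":[0.1,-4.4,0],"delta_rot":[0,0,0.03],"grip":0.68},{"travel":[0.1,-4.4,0],"delta_rot":[0,0,0.03],"grip":0.68},{"travel":[0.1,-4.4,0],"delta_rot":[0,0,0.03],"grip":0.68},{"travel":[0.1,-4.4,0],"delta_rot":[0,0,0.03],"grip":0.68},{"travel":[0.1,-4.4,0],"delta_rot":[0,0,0.03],"grip":0.68},{"travel":[0.1,-4.4,0],"delta_rot":[0,0,0.03],"grip":0.68},{"travel":[0.1,-4.4,0],"delta_rot":[0,0,0.03],"grip":0.68}]'
python3 st.py
```

```text
time: 15.65
tool_pos: [0.5376, -0.0784, 0.1831]
tool_rot: [[0.204, 0.979, -0.001], [0.979, -0.204, 0.0], [0.0, -0.001, -1.0]]
force: [1.4, 0.1, -0.4]
grip_width: 0.0272
grasp_force: 0.5
t 15.65 r 0.1451 pos ang -102.1 cw rad 0.014 tool head 78.2 F tool [0.3 1.3 0.4] M [ 0.06 -0.21 -0.02] pull Nm 0.19285 z 0.1831 j [ 0.58  0.24 -0.6   1.72  0.14  1.23 -0.25] w 0.02724973265418015
time: 16.9
tool_pos: [0.4973, -0.0633, 0.1834]
tool_rot: [[0.482, 0.876, 0.0], [0.876, -0.482, -0.0], [-0.0, 0.0, -1.0]]
force: [6.3, -2.5, -2.7]
grip_width: 0.0276
grasp_force: 2.9
t 16.9 r 0.1452 pos ang -119.2 cw rad 0.312 tool head 61.2 F tool [0.8 6.7 2.7] M [-0.41 -1.12  0.04] pull Nm 0.97005 z 0.1834 j [ 0.58  0.14 -0.58  1.82  0.08  1.21 -0.53] w 0.02757106276163062
```

```bash
python3 -m crank '[{"travel":[0,-2.9,0],"delta_rot":[0,0,0.02],"grip":0.68},{"travel":[0,-2.9,0],"delta_rot":[0,0,0.02],"grip":0.68},{"travel":[0,-2.9,0],"delta_rot":[0,0,0.02],"grip":0.68},{"travel":[0,-2.9,0],"delta_rot":[0,0,0.02],"grip":0.68},{"travel":[0,-2.9,0],"delta_rot":[0,0,0.02],"grip":0.68},{"travel":[0,-2.9,0],"delta_rot":[0,0,0.02],"grip":0.68},{"travel":[0,-2.9,0],"delta_rot":[0,0,0.02],"grip":0.68},{"travel":[0,-2.9,0],"delta_rot":[0,0,0.02],"grip":0.68},{"travel":[0,-2.9,0],"delta_rot":[0,0,0.02],"grip":0.68},{"travel":[0,-2.9,0],"delta_rot":[0,0,0.02],"grip":0.68}]'
python3 st.py
```

```text
time: 18.15
tool_pos: [0.4738, -0.0472, 0.1834]
tool_rot: [[0.646, 0.763, 0.002], [0.763, -0.646, -0.0], [0.001, 0.001, -1.0]]
force: [8.2, -1.8, -4.9]
grip_width: 0.0278
grasp_force: 4.0
t 18.15 r 0.1453 pos ang -130.4 cw rad 0.508 tool head 49.7 F tool [4.  7.4 4.9] M [-0.44 -1.72  0.18] pull Nm 1.0715499999999998 z 0.1834 j [ 0.57  0.08 -0.58  1.88  0.04  1.2  -0.73] w 0.027780520258836
```

```bash
python3 -m crank '[{"travel":[0,-2.2,0],"delta_rot":[0,0,0.015],"grip":0.68},{"travel":[0,-2.2,0],"delta_rot":[0,0,0.015],"grip":0.68},{"travel":[0,-2.2,0],"delta_rot":[0,0,0.015],"grip":0.68},{"travel":[0,-2.2,0],"delta_rot":[0,0,0.015],"grip":0.68},{"travel":[0,-2.2,0],"delta_rot":[0,0,0.015],"grip":0.68},{"travel":[0,-2.2,0],"delta_rot":[0,0,0.015],"grip":0.68},{"travel":[0,-2.2,0],"delta_rot":[0,0,0.015],"grip":0.68},{"travel":[0,-2.2,0],"delta_rot":[0,0,0.015],"grip":0.68},{"travel":[0,-2.2,0],"delta_rot":[0,0,0.015],"grip":0.68},{"travel":[0,-2.2,0],"delta_rot":[0,0,0.015],"grip":0.68}]'
python3 st.py
```

```text
time: 19.4
tool_pos: [0.4584, -0.0323, 0.1836]
tool_rot: [[0.753, 0.658, 0.003], [0.658, -0.753, -0.001], [0.001, 0.002, -1.0]]
force: [8.9, -5.1, -4.0]
grip_width: 0.0273
grasp_force: 5.0
t 19.4 r 0.1456 pos ang -138.9 cw rad 0.655 tool head 41.1 F tool [3.4 9.7 4. ] M [-0.91 -1.96  0.17] pull Nm 1.4162 z 0.1836 j [ 0.56  0.03 -0.59  1.92  0.02  1.19 -0.89] w 0.027285555679252678
```

It is on the washer and climbing. One more small stretch should reach about 2 N m.

```bash
python3 -m crank '[{"travel":[0,-2.2,0],"delta_rot":[0,0,0.015],"grip":0.68},{"travel":[0,-2.2,0],"delta_rot":[0,0,0.015],"grip":0.68},{"travel":[0,-2.2,0],"delta_rot":[0,0,0.015],"grip":0.68},{"travel":[0,-2.2,0],"delta_rot":[0,0,0.015],"grip":0.68},{"travel":[0,-2.2,0],"delta_rot":[0,0,0.015],"grip":0.68},{"travel":[0,-2.2,0],"delta_rot":[0,0,0.015],"grip":0.68},{"travel":[0,-1.5,0],"delta_rot":[0,0,0.01],"grip":0.68},{"travel":[0,-1.5,0],"delta_rot":[0,0,0.01],"grip":0.68},{"travel":[0,-1.5,0],"delta_rot":[0,0,0.01],"grip":0.68},{"travel":[0,-1.5,0],"delta_rot":[0,0,0.01],"grip":0.68}]'
python3 st.py
```

```text
time: 20.65
tool_pos: [0.4469, -0.0176, 0.1837]
tool_rot: [[0.832, 0.554, 0.003], [0.554, -0.832, -0.001], [0.002, 0.003, -1.0]]
force: [11.9, -5.1, -5.6]
grip_width: 0.0274
grasp_force: 5.8
t 20.65 r 0.1458 pos ang -146.2 cw rad 0.783 tool head 33.7 F tool [ 7.1 10.9  5.7] M [-1.09 -2.42  0.16] pull Nm 1.59286 z 0.1837 j [ 0.55  0.   -0.6   1.95  0.    1.19 -1.04] w 0.02741605122590343
```

```bash
cat > chk.py <<'E'
from h import *
for n in('scene','side','wrist'):
    s=snap(n)
    for st,ce in red(s[0]):
        w=onz(s,[ce],.2215)[0,:2]; d=w-[.568,.0635]
        if np.hypot(*d)<.05: print(n,st,ce,w.round(4),'r',np.hypot(*d).round(4),'lever heading',np.degrees(np.arctan2(d[1],d[0])).round(1))
F=[]
for i in range(8):
    viewer.camera('side'); o=arm.get_obs(); d=o['tool_pos'][:2]-[.568,.0635]; F.append([d[0]*o['force'][1]-d[1]*o['force'][0],o['torque'][2]]+list(o['force']))
print(np.round(F,2)); print(np.mean(F,0).round(2))
E
python3 chk.py; python3 st.py
```

```text
scene [295, 182, 14, 9, 66] [300.8, 186.1] [0.5443 0.0608] r 0.0238 lever heading -173.5
side [255, 191, 12, 6, 51] [260.8, 193.4] [0.5438 0.0594] r 0.0246 lever heading -170.3
wrist [222, 0, 12, 2, 17] [227.9, 0.3] [0.5245 0.0514] r 0.0452 lever heading -164.5
[[ 1.45  0.19 10.37 -5.01 -4.61]
 [ 1.59  0.16 11.22 -5.63 -4.42]
 [ 1.44  0.18  9.87 -5.25 -5.31]
 [ 1.48  0.16 10.53 -5.16 -5.27]
 [ 1.5   0.12 10.12 -5.62 -4.68]
 [ 1.42  0.21 10.11 -4.92 -5.34]
 [ 1.45  0.18 10.27 -5.1  -4.55]
 [ 1.39  0.15 10.19 -4.68 -5.49]]
[ 1.46  0.17 10.34 -5.17 -4.96]
t 21.2 r 0.1459 pos ang -146.2 cw rad 0.784 tool head 33.7 F tool [5.9 9.5 5.5] M [-0.99 -2.07  0.15] pull Nm 1.3943 z 0.1837 j [ 0.55  0.   -0.6   1.95  0.    1.19 -1.04] w 0.027097602325080777
```

The pull holds at about 1.6 N m, already within the snug band. One more 0.1 rad puts it in the middle of the band.

```bash
python3 -m crank '[{"travel":[0,-1.5,0],"delta_rot":[0,0,0.01],"grip":0.68},{"travel":[0,-1.5,0],"delta_rot":[0,0,0.01],"grip":0.68},{"travel":[0,-1.5,0],"delta_rot":[0,0,0.01],"grip":0.68},{"travel":[0,-1.5,0],"delta_rot":[0,0,0.01],"grip":0.68},{"travel":[0,-1.5,0],"delta_rot":[0,0,0.01],"grip":0.68},{"travel":[0,-1.5,0],"delta_rot":[0,0,0.01],"grip":0.68},{"travel":[0,-1.5,0],"delta_rot":[0,0,0.01],"grip":0.68},{"travel":[0,-1.5,0],"delta_rot":[0,0,0.01],"grip":0.68},{"travel":[0,-1.5,0],"delta_rot":[0,0,0.01],"grip":0.68},{"travel":[0,-1.5,0],"delta_rot":[0,0,0.01],"grip":0.68}]'
python3 st.py; python3 chk.py
```

```text
time: 22.45
tool_pos: [0.4393, -0.0053, 0.1837]
tool_rot: [[0.884, 0.468, 0.004], [0.468, -0.884, -0.002], [0.002, 0.003, -1.0]]
force: [10.3, -8.2, -4.8]
grip_width: 0.0272
grasp_force: 6.5
t 22.45 r 0.1459 pos ang -151.9 cw rad 0.883 tool head 27.9 F tool [ 5.3 12.1  4.9] M [-1.74 -2.23  0.19] pull Nm 1.7695199999999998 z 0.1837 j [ 0.54 -0.02 -0.62  1.96 -0.01  1.19 -1.16] w 0.02720914784105241
scene [296, 181, 13, 10, 66] [301.6, 185.7] [0.5451 0.0632] r 0.0229 lever heading -179.2
side [254, 191, 13, 7, 50] [260.6, 193.8] [0.5434 0.0614] r 0.0247 lever heading -175.0
wrist [223, 0, 10, 2, 15] [228.0, 0.3] [0.5234 0.0557] r 0.0453 lever heading -170.1
[[ 1.61  0.17 11.31 -6.47 -5.03]
 [ 1.62  0.18 11.45 -6.44 -5.56]
 [ 1.74  0.2  11.5  -7.41 -5.14]
 [ 1.68  0.2  11.81 -6.78 -4.99]
 [ 1.76  0.22 11.36 -7.6  -5.09]
 [ 1.71  0.18 10.95 -7.41 -5.28]
 [ 1.69  0.25 10.92 -7.33 -5.29]
 [ 1.72  0.17 11.72 -7.1  -5.18]]
[ 1.69  0.2  11.38 -7.07 -5.19]
```

Held pull is about 1.9 N m, firmly snug. I'll ease off gradually.

```bash
python3 -m crank '[{"travel":[0,2,0],"delta_rot":[0,0,-0.014],"grip":0.68},{"travel":[0,2,0],"delta_rot":[0,0,-0.014],"grip":0.68},{"travel":[0,2,0],"delta_rot":[0,0,-0.014],"grip":0.68},{"travel":[0,2,0],"delta_rot":[0,0,-0.014],"grip":0.68},{"travel":[0,2,0],"delta_rot":[0,0,-0.014],"grip":0.68},{"travel":[0,2,0],"delta_rot":[0,0,-0.014],"grip":0.68},{"travel":[0,2,0],"delta_rot":[0,0,-0.014],"grip":0.68},{"travel":[0,2,0],"delta_rot":[0,0,-0.014],"grip":0.68},{"travel":[0,2,0],"delta_rot":[0,0,-0.014],"grip":0.68},{"travel":[0,0,0],"delta_rot":[0,0,0],"grip":0.68}]'
python3 st.py;python3 chk.py
```

```text
time: 24.25
tool_pos: [0.4474, -0.0196, 0.1832]
tool_rot: [[0.816, 0.578, -0.0], [0.578, -0.816, -0.0], [-0.0, 0.0, -1.0]]
force: [2.6, -3.4, 1.0]
grip_width: 0.0274
grasp_force: 2.4
t 24.25 r 0.1465 pos ang -145.4 cw rad 0.77 tool head 35.3 F tool [ 0.1  4.2 -1. ] M [-0.86 -0.54  0.1 ] pull Nm 0.61904 z 0.1832 j [ 0.55  0.01 -0.6   1.94  0.    1.19 -1.01] w 0.027425768201004844
scene [295, 182, 14, 9, 67] [300.8, 186.2] [0.5445 0.0605] r 0.0236 lever heading -172.8
side [255, 191, 12, 6, 52] [260.8, 193.4] [0.5438 0.0594] r 0.0246 lever heading -170.3
[[ 0.65  0.07  2.52 -3.66  0.46]
 [ 0.68 -0.01  2.13 -4.16 -0.23]
 [ 0.82  0.01  2.75 -4.92  0.58]
 [ 0.72  0.01  2.07 -4.52  0.13]
 [ 0.78 -0.    1.49 -5.45 -0.78]
 [ 0.76  0.05  2.86 -4.29  0.11]
 [ 0.71  0.03  2.93 -3.86  0.59]
 [ 0.76  0.01  2.42 -4.66 -0.16]]
[ 0.73  0.02  2.39 -4.44  0.09]
```

```bash
python3 -m crank '[{"travel":[0,2,0],"delta_rot":[0,0,-0.014],"grip":0.68},{"travel":[0,2,0],"delta_rot":[0,0,-0.014],"grip":0.68},{"travel":[0,2,0],"delta_rot":[0,0,-0.014],"grip":0.68},{"travel":[0,2,0],"delta_rot":[0,0,-0.014],"grip":0.68},{"travel":[0,2,0],"delta_rot":[0,0,-0.014],"grip":0.68},{"travel":[0,2,0],"delta_rot":[0,0,-0.014],"grip":0.68},{"travel":[0,2,0],"delta_rot":[0,0,-0.014],"grip":0.68},{"travel":[0,2,0],"delta_rot":[0,0,-0.014],"grip":0.68},{"travel":[0,2,0],"delta_rot":[0,0,-0.014],"grip":0.68},{"travel":[0,0,0],"delta_rot":[0,0,0],"grip":0.68}]'
python3 st.py;python3 chk.py
```

```text
time: 26.05
tool_pos: [0.4588, -0.0334, 0.1833]
tool_rot: [[0.737, 0.676, 0.001], [0.676, -0.737, -0.0], [0.0, 0.0, -1.0]]
force: [2.2, -2.9, -1.9]
grip_width: 0.0273
grasp_force: 1.6
t 26.05 r 0.146 pos ang -138.4 cw rad 0.648 tool head 42.5 F tool [-0.3  3.6  1.9] M [-0.39 -0.49  0.04] pull Nm 0.52706 z 0.1833 j [ 0.56  0.04 -0.59  1.92  0.02  1.2  -0.87] w 0.02729000725608694
scene [294, 184, 14, 8, 65] [300.3, 187.2] [0.5457 0.0572] r 0.0232 lever heading -164.2
side [255, 191, 13, 5, 52] [261.3, 192.6] [0.5442 0.0552] r 0.0252 lever heading -160.8
[[ 0.41 -0.07  2.44 -1.56 -1.65]
 [ 0.49  0.03  2.41 -2.34 -2.83]
 [ 0.4  -0.02  2.63 -1.34 -2.46]
 [ 0.6  -0.06  3.92 -2.03 -2.2 ]
 [ 0.66  0.07  3.84 -2.61 -2.66]
 [ 0.44  0.02  3.06 -1.3  -1.57]
 [ 0.58 -0.03  3.55 -2.15 -1.81]
 [ 0.61  0.04  3.92 -2.09 -2.03]]
[ 0.52 -0.    3.22 -1.93 -2.15]
```

```bash
python3 -m crank '[{"travel":[0,2.5,0],"delta_rot":[0,0,-0.017],"grip":0.68},{"travel":[0,2.5,0],"delta_rot":[0,0,-0.017],"grip":0.68},{"travel":[0,2.5,0],"delta_rot":[0,0,-0.017],"grip":0.68},{"travel":[0,2.5,0],"delta_rot":[0,0,-0.017],"grip":0.68},{"travel":[0,2.5,0],"delta_rot":[0,0,-0.017],"grip":0.68},{"travel":[0,2.5,0],"delta_rot":[0,0,-0.017],"grip":0.68},{"travel":[0,2.5,0],"delta_rot":[0,0,-0.017],"grip":0.68},{"travel":[0,2.5,0],"delta_rot":[0,0,-0.017],"grip":0.68},{"travel":[0,0,0],"delta_rot":[0,0,0],"grip":0.68},{"travel":[0,0,0],"delta_rot":[0,0,0],"grip":0.68}]'
python3 st.py;python3 chk.py
```

```text
time: 27.85
tool_pos: [0.4729, -0.0472, 0.1833]
tool_rot: [[0.639, 0.769, 0.0], [0.769, -0.639, -0.0], [-0.0, 0.0, -1.0]]
force: [-0.1, 0.1, 0.5]
grip_width: 0.0274
grasp_force: 0.0
t 27.85 r 0.146 pos ang -130.7 cw rad 0.512 tool head 50.3 F tool [ 0.  -0.1 -0.5] M [-0.   -0.01  0.01] pull Nm -0.017519999999999997 z 0.1833 j [ 0.57  0.07 -0.58  1.88  0.04  1.2  -0.72] w 0.02743073415843265
scene [293, 185, 15, 7, 64] [300.1, 188.2] [0.5474 0.0544] r 0.0225 lever heading -156.2
side [255, 190, 13, 5, 51] [261.6, 192.3] [0.544  0.0535] r 0.0259 lever heading -157.4
[[-0.02 -0.02 -0.1   0.04  0.15]
 [ 0.03 -0.    0.31  0.07  1.05]
 [ 0.14 -0.04  0.52 -0.91 -0.44]
 [-0.01 -0.03  0.24  0.42 -0.03]
 [ 0.05 -0.06  0.75  0.29  0.01]
 [-0.12 -0.05 -0.97  0.13  0.27]
 [-0.11  0.02 -0.2   0.92 -0.02]
 [ 0.01  0.03 -0.1  -0.24  0.1 ]]
[-0.   -0.02  0.06  0.09  0.14]
```

Unloaded now; the handle sprang back about 0.3 rad. I'll feel whether it stayed tight with a short re-pull to the middle of the band.

```bash
python3 -m crank '[{"travel":[0,-2.2,0],"delta_rot":[0,0,0.015],"grip":0.68},{"travel":[0,-2.2,0],"delta_rot":[0,0,0.015],"grip":0.68},{"travel":[0,-2.2,0],"delta_rot":[0,0,0.015],"grip":0.68},{"travel":[0,-2.2,0],"delta_rot":[0,0,0.015],"grip":0.68},{"travel":[0,-2.2,0],"delta_rot":[0,0,0.015],"grip":0.68},{"travel":[0,-2.2,0],"delta_rot":[0,0,0.015],"grip":0.68},{"travel":[0,-2.2,0],"delta_rot":[0,0,0.015],"grip":0.68},{"travel":[0,-2.2,0],"delta_rot":[0,0,0.015],"grip":0.68},{"travel":[0,-2.2,0],"delta_rot":[0,0,0.015],"grip":0.68},{"travel":[0,-2.2,0],"delta_rot":[0,0,0.015],"grip":0.68}]'
python3 st.py; python3 chk.py
```

```text
time: 29.65
tool_pos: [0.4582, -0.0329, 0.1836]
tool_rot: [[0.748, 0.664, 0.003], [0.664, -0.748, -0.001], [0.002, 0.003, -1.0]]
force: [9.0, -4.4, -6.6]
grip_width: 0.0272
grasp_force: 5.0
t 29.65 r 0.1461 pos ang -138.7 cw rad 0.653 tool head 41.6 F tool [3.8 9.3 6.6] M [-0.85 -1.93  0.12] pull Nm 1.3534199999999998 z 0.1836 j [ 0.56  0.03 -0.59  1.92  0.02  1.19 -0.88] w 0.027237731324162757
scene [294, 184, 14, 8, 66] [300.2, 187.2] [0.5455 0.057 ] r 0.0234 lever heading -163.9
side [255, 191, 13, 5, 51] [261.2, 192.6] [0.5445 0.0554] r 0.0249 lever heading -160.9
[[ 1.1   0.12  7.83 -3.12 -3.71]
 [ 1.15  0.13  7.35 -4.06 -4.21]
 [ 1.14  0.1   8.36 -3.03 -4.6 ]
 [ 1.28  0.11  7.77 -4.8  -4.56]
 [ 1.16  0.14  7.25 -4.17 -4.53]
 [ 1.12  0.14  7.79 -3.37 -4.13]
 [ 1.26  0.1   8.39 -4.1  -4.86]
 [ 1.24  0.13  7.75 -4.52 -4.37]]
[ 1.18  0.12  7.81 -3.9  -4.37]
```

It is tight, at 1.5 N m after a short turn. I'll ease off, open and lift clear.

```bash
python3 -m crank '[{"travel":[0,2.5,0],"delta_rot":[0,0,-0.017],"grip":0.68},{"travel":[0,2.5,0],"delta_rot":[0,0,-0.017],"grip":0.68},{"travel":[0,2.5,0],"delta_rot":[0,0,-0.017],"grip":0.68},{"travel":[0,2.5,0],"delta_rot":[0,0,-0.017],"grip":0.68},{"travel":[0,2.5,0],"delta_rot":[0,0,-0.017],"grip":0.68},{"travel":[0,2.5,0],"delta_rot":[0,0,-0.017],"grip":0.68},{"travel":[0,2.5,0],"delta_rot":[0,0,-0.017],"grip":0.68},{"travel":[0,2.5,0],"delta_rot":[0,0,-0.017],"grip":0.68},{"travel":[0,2,0],"delta_rot":[0,0,-0.014],"grip":0.68},{"travel":[0,0,0],"delta_rot":[0,0,0],"grip":0.68}]'
python3 st.py
python3 -m crank '[{"travel":[0,0,0],"delta_rot":[0,0,0],"grip":0.6},{"travel":[0,0,0],"delta_rot":[0,0,0],"grip":0.5},{"travel":[0,0,0],"delta_rot":[0,0,0],"grip":0.5},{"travel":[0,0,0],"delta_rot":[0,0,0],"grip":0.5},{"travel":[0,0,-10],"delta_rot":[0,0,0],"grip":0.5},{"travel":[0,0,-20],"delta_rot":[0,0,0],"grip":0.5},{"travel":[0,0,-25],"delta_rot":[0,0,0],"grip":0.5},{"travel":[0,0,-25],"delta_rot":[0,0,0],"grip":0.5},{"travel":[0,0,-25],"delta_rot":[0,0,0],"grip":0.5},{"travel":[0,0,0],"delta_rot":[0,0,0],"grip":0.5}]'
python3 st.py
python3 -m crank '[{"travel":[-12,0,-12],"delta_rot":[0,0,0],"grip":0.5},{"travel":[-12,0,-12],"delta_rot":[0,0,0],"grip":0.5},{"travel":[-12,0,-12],"delta_rot":[0,0,0],"grip":0.5},{"travel":[0,0,0],"delta_rot":[0,0,0],"grip":0.5},{"travel":[0,0,0],"delta_rot":[0,0,0],"grip":0.5},{"travel":[0,0,0],"delta_rot":[0,0,0],"grip":0.5},{"travel":[0,0,0],"delta_rot":[0,0,0],"grip":0.5},{"travel":[0,0,0],"delta_rot":[0,0,0],"grip":0.5},{"travel":[0,0,0],"delta_rot":[0,0,0],"grip":0.5},{"travel":[0,0,0],"delta_rot":[0,0,0],"grip":0.5}]'
python3 lev.py w9.png; python3 -c "
from h import *
cv2.imwrite('pics/s3.png',snap('scene')[0])"
```

```text
time: 31.45
tool_pos: [0.4727, -0.0476, 0.1833]
tool_rot: [[0.639, 0.769, 0.0], [0.769, -0.639, 0.0], [0.0, -0.0, -1.0]]
force: [0.5, -0.5, -0.1]
grip_width: 0.0276
grasp_force: 0.0
t 31.45 r 0.1463 pos ang -130.6 cw rad 0.512 tool head 50.3 F tool [-0.   0.7  0.1] M [0.   0.01 0.03] pull Nm 0.10658 z 0.1833 j [ 0.57  0.07 -0.58  1.88  0.04  1.2  -0.72] w 0.0276329873206834
time: 32.7
tool_pos: [0.4736, -0.0474, 0.2906]
tool_rot: [[0.639, 0.769, 0.004], [0.769, -0.639, -0.001], [0.002, 0.003, -1.0]]
force: [0.1, 0.6, 0.2]
grip_width: 0.0429
grasp_force: 0.0
t 32.7 r 0.1456 pos ang -130.4 cw rad 0.508 tool head 50.3 F tool [ 0.5 -0.3 -0.2] M [0.01 0.03 0.01] pull Nm -0.04088 z 0.2906 j [ 0.58  0.   -0.57  1.72  0.    1.42 -0.68] w 0.04288160269581243
time: 33.95
tool_pos: [0.4497, -0.0751, 0.3243]
tool_rot: [[0.639, 0.769, 0.0], [0.769, -0.639, -0.0], [-0.0, 0.0, -1.0]]
force: [-0.3, -1.1, 0.3]
grip_width: 0.043
grasp_force: 0.0
[247, 0, 19, 18, 279] world [0.5326 0.0466] heading -52.2 ends [0.5362 0.0419]
[385, 360, 22, 21, 299] world [ 0.4332 -0.2736] heading -146.2 ends [ 0.4225 -0.2808]
34.0 [ 0.4497 -0.0752  0.3243] [-0.6 -0.7  0.3] [-0.   -0.04  0.04]
```

View pics/s3.png

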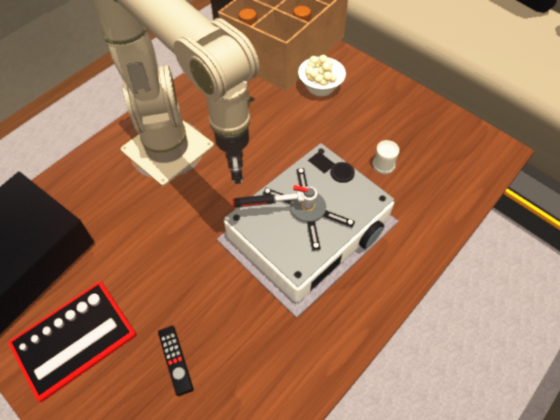

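The gripper is clear. The wrench is on the bolt with its grip at (250,200) and the lever at (300,187) still on the tightening side; the cap, remote and candle look unmoved. Handing in.

```bash
python3 -c "
from cell import ticket
print(ticket.close_job())"
```

```text
the job is handed in; nothing more can be done
None
```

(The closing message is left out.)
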